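# Push a loaded parts tray over the lip of its dock

## Robot

A 7-joint arm with a two-finger parallel gripper is mounted at the origin on a cart in front of the work surface, level with it; the furniture and walls round the work are solid. World frame = base frame: x ahead of the robot, y to its left, z up, the work surface at z = 0. Lengths are in m, angles in rad, forces in N, time in s.
With the tool pointing down it reaches from about 0.4 to 0.925 m from the base axis. Payload 5.6 kg.
Tool frame: the origin (TCP) lies between the finger pads; the fingertips stand 8 mm ahead of it and the grasp point (between the pads) lies 11 mm behind it; z points along the fingers, y is the line along which they close (so a half turn about z gives the same grasp; the last joint's range is limited). The gripper opens to 85 mm and grips with 20 to 120 N. Pads are 22 mm wide; open, the fingers measure 114 mm over their backs; the gripper's body (76 mm by 85 mm) begins 54 mm behind the grasp point. The pads swing forward as they close: fully open they stand 13 mm farther back than shut.
Start: joints at [1.306, 0.468, -0.012, 1.603, 0.006, 1.071, -0.056], TCP at [0.143, -0.634, 0.215] pointing down, gripper open.
Joint ranges: [-2.53, 2.53], [-0.31, 2.02], [-1.57, 1.55], [0.28, 2.44], [-1.29, 4.43], [0.15, 1.84], [-2.92, 2.92]. Speed limits (rad/s): [2.57, 2.57, 3.14, 3.14, 3.14, 3.14, 3.14].

## Interface

Orientations are given as a unit quaternion [w, x, y, z].
In Python, from cell import readout, vision, ticket, finder gives the robot as it stands.
- The arm moves only by the tool servo_tool, never from a script. Its arguments are lists of equal length, an entry for each row: "claw": the opening, from 0 (shut) to 1 (fully open); "offset": the shift along the tool's x, y, z in units of 40 mm (1.0 is 40 mm), a list of three; "twist": the turn about the tool's z in degrees. In form: {"claw": [claw, ...], "offset": [[dx, dy, dz], ...], "twist": [twist, ...]}. A call has 1 to 20 rows; each row is the pose to reach, as a shift and turn from the pose commanded when the call began, along the tool's axes at that moment; what a row does not reach only later rows make up. A row lasts 1/8 s, in which the tool goes at most 62.5 mm and 10.7 degrees, less where a joint would pass 70% of its speed; a pose out of reach is approached as far as the arm can. A call with a gripper value outside its range is refused whole. The fingers move at their own pace and stop on an object; "force" is the grip in N (left out, the last holds). Time passes only in rows, so rows that repeat a pose let the fingers close. It gives the time, the measured TCP pose, the force, the opening and the grip force at its end, in the units of the state.
- readout.get_state(): the state, without advancing time (a new reading comes with each control period).
- vision.snapshot(name): name is "side" or "top"; returns the picture (480x640x3 uint8, red, green, blue); there is no depth.
- vision.camera_params(name): a dict with "mtx" (3x3 intrinsics, pixels), "extrinsics" (4x4, takes a point from camera to world coordinates). Camera axes: x right, y down, z forward; pixel columns grow to the right and rows downward; lengths in m; the calibration is good to about 2 mm. A picture is of the moment at which its call begins. camera_params takes no time and is no camera call.
- ticket.finish_job(): hands the job in; it is judged then, once.
Trained networks look in the newest picture that a camera, given by its name, has taken for a name from the list of things; names that differ only in an ending like _2 or _b are one class to them, and where a whole thing is asked for, a point or a joint stands for the part that bears it (a point fixed in the world has none). Each returns a list of dicts, best first, with "p" (0 to 1); they miss things now and then, are a little off and sometimes report something else, mostly with a low value. They report only what shows in the picture. A call takes as long as a camera call. They do not tell look-alikes from the thing itself.
- finder.find_in(camera, query): "bbox" ([centre column, centre row, width, height] as shares, 0 to 1, of the picture: columns of its width, rows of its height, round what is visible of it).
- finder.silhouettes(camera, query): "pixels" (480x640 bool, what is visible of it) and "bbox" ([centre column, centre row, width, height] as shares, 0 to 1, of the picture: columns of its width, rows of its height, round what is visible of it).
The state is a dict: "time": time; "joints": joint angles; "qd": joint speeds; "joint_efforts": joint torques, N m; "position": TCP position; "tool_rot": TCP orientation; "force": force on the tool from outside, world axes, zero at the start; "wrist_torque": the same for the moment, N m; "grip_width": opening from 0.0 (shut) to 1.0 (fully open); "finger_force": force on a finger pad.
Only numpy, scipy, OpenCV 4.12 (cv2) and the standard library are available. Lean on these libraries where they do the work, as an engineer would, in place of code of your own. Each camera call takes 0.05 s, during which the arm holds its last target. There are 200 camera calls.

## Task

Put the plywood parts tray, with its box of screws still in it, away in the metal dock: lift only its leading end onto the dock's raised lip, then push it from behind over the lip until its tail has dropped behind the lip, press it against the bumpers of the end stop with about 12 N for about a second, and let go. The tray must not be carried (its rear end is never lifted by hand), it must never press on the lip harder than 25 N or on the bumpers harder than 20 N, and the things beside it stay where they are.

Things in the scene. Friction and masses are not known exactly. Their poses are not given: they have to be found in the camera images.
- dock: Low metal dock fixed on the bench. Origin: on the bench (z = 0), mid front face of its lip; +x is the way the tray goes in, z up. The dark deck behind it is 10 mm above the bench. Side rails 122 mm apart inside, tops 34 mm above the bench, flared outward at the mouth.
- lip: The dock's raised lip, an aluminium bar across its mouth: 8 mm long in the dock's x (0 to 8 mm), 126 mm wide, its top 16 mm above the bench and 6 mm above the deck. Origin and axes: the dock's.
- end_stop: Fixed aluminium plate across the dock's far end, 124 mm wide, top 90 mm above the bench, taller than the tray's bars. Origin: mid lower edge of its face towards the lip, at deck height, 188.5 mm behind the dock's origin; axes as the dock's. Two rigid round bumpers (20 mm) in it, 22 mm above the deck, stick out of that face by 1 to 7 mm; how far differs each time and must be felt.
- tray_mid (a point): Centre of the loose open plywood parts tray, 24 mm above its underside. 170 (x) x 112 (y) x 48 (z) mm; floor 5, sides 4, end walls 8 mm thick. +x to its leading end (nearer the dock). Slick white underside; loaded 0.65 to 1 kg; slides level with 2 to 4 N, more up over the lip. Pushed from behind with its nose on the lip, it rides over it.
- tray_front_bar (a point): Middle of the axis of the round steel bar (12 mm diameter, along the tray's y, 103 mm long) over the tray's leading end, the one nearer the dock: the bar to lift by. 74 mm ahead of the tray's centre, 66 mm above its underside, 12 mm clear above the wall top. A like bar is over the rear end.
- tray_nose (a point): Middle of the bottom edge of the tray's leading end face. Axes as the tray's.
- tray_tail (a point): Middle of the bottom edge of the tray's rear end face (the end away from the dock), the flat plywood wall to push, 112 mm wide and 48 mm high; the rear bar is set 5 mm in from it. Once its middle is past the lip the tray tips forward and its tail rises about 20 mm, then drops behind the lip; fingers pressing hard on this wall can hold the tail by friction: ease off and it moves.
- screw_box: Printed cardboard box of screws, 63 x 95 x 49 mm, lying loose in the middle of the tray's floor, its longer side across the tray. Origin: centre of its underside.
- tape_measure: Bystander: tape measure, 33 x 88 x 64 mm, standing beside the tray on the side away from the robot. Origin: centre of its underside.
- pipe_elbow: Bystander: brass pipe elbow, 59 x 59 x 35 mm, on the robot's side of the tray. Origin: centre of its underside.
- hex_bolt: Bystander: steel hex bolt, 28 x 25 x 72 mm, standing upright on its head on the robot's side of the dock. Origin: centre of its underside.
Not all that is in view belongs to the job. There is more than one size of the screw_box; the job needs the smaller.

How it is judged:
By the outcome, as a careful person would: the job done as asked, in the order asked, and still so for the second after the job is handed in, with the robot touching nothing.
It also fails if it takes over 72 s, if anything falls off the work surface, if the arm or the gripper's body presses on something with over 40 N, if the wrist force passes 120 N, or if a joint passes its speed limit or range.

## Working session

There is one attempt and no reset: what is moved stays moved. The work goes in short steps, Python scripts to look and compute and a tool call to move; the robot and the scene stay as the last step left them, time stands still between calls to the robot, and variables do not carry over. Pictures are saved under pics/ and viewed, at most 10 in all, crops included, and the job is handed in when it is done.

Besides the shell and the picture viewer there is one more tool, called after "Call:" as name(argument=value, ...) on one line, values as JSON. servo_tool: Moves the arm, as the interface text tells. Its arguments: {"type":"object","properties":{"claw":{"type":"array","items":{"type":"number"}},"offset":{"type":"array","items":{"type":"array","items":{"type":"number"}}},"twist":{"type":"array","items":{"type":"number"}},"force":{"type":"number"}},"required":["claw","offset","twist"]}

```bash
mkdir -p pics; ls; python3 - <<'E'
from cell import readout, vision, finder
import cv2,numpy as np
s=readout.get_state();print({k:np.round(v,3).tolist() for k,v in s.items()})
ims=[]
for n in("side","top"):
    im=vision.snapshot(n);cv2.imwrite(f"pics/{n}0.png",im[...,::-1])
    p=vision.camera_params(n);print(n,np.round(p["mtx"],1).tolist(),np.round(p["extrinsics"],4).tolist())
    for q in("dock","lip","end_stop","tray_mid","tray_front_bar","tray_nose","tray_tail","screw_box","tape_measure","pipe_elbow","hex_bolt"):
        r=finder.find_in(n,q);print(q,[(round(d["p"],2),(np.array(d["bbox"])*[640,480,640,480]).round(0).tolist()) for d in r[:3]])
E
```

```text
pics
{'time': 0.0, 'joints': [1.306, 0.468, -0.012, 1.604, 0.006, 1.071, -0.056], 'qd': [-0.0, -0.001, 0.0, -0.001, 0.002, 0.001, -0.001], 'joint_efforts': [-0.001, -53.238, 0.021, -25.13, 0.011, 0.008, -0.0], 'position': [0.143, -0.634, 0.214], 'tool_rot': [-0.001, 0.994, 0.111, -0.0], 'force': [-0.109, -0.049, -0.01], 'wrist_torque': [-0.007, -0.031, -0.028], 'finger_force': 0.0, 'grip_width': 1.001}
side [[517.1, 0.0, 313.9], [0.0, 517.1, 244.9], [0.0, 0.0, 1.0]] [[-0.8509, -0.2826, 0.4429, 0.0498], [-0.5247, 0.4148, -0.7434, 0.8714], [0.0264, -0.8649, -0.5012, 0.5964], [0.0, 0.0, 0.0, 1.0]]
dock [(0.8, [284.0, 309.0, 126.0, 96.0])]
lip [(0.64, [306.0, 279.0, 52.0, 22.0])]
end_stop [(0.58, [253.0, 320.0, 64.0, 66.0])]
tray_mid [(0.88, [329.0, 247.0, 87.0, 71.0])]
tray_front_bar [(0.94, [329.0, 248.0, 83.0, 77.0])]
tray_nose [(0.76, [327.0, 248.0, 80.0, 68.0])]
tray_tail [(0.98, [329.0, 249.0, 82.0, 76.0])]
screw_box [(0.76, [333.0, 241.0, 49.0, 35.0]), (0.64, [401.0, 221.0, 72.0, 51.0])]
tape_measure [(0.82, [286.0, 232.0, 34.0, 38.0])]
pipe_elbow [(0.83, [390.0, 268.0, 32.0, 21.0]), (0.54, [287.0, 233.0, 32.0, 35.0])]
hex_bolt [(0.92, [343.0, 307.0, 9.0, 36.0]), (0.61, [390.0, 270.0, 26.0, 20.0])]
top [[498.2, 0.0, 321.2], [0.0, 498.2, 245.0], [0.0, 0.0, 1.0]] [[-0.0295, -0.9867, 0.1597, 0.3829], [-0.9996, 0.0299, 0.0002, 0.0741], [-0.005, -0.1596, -0.9872, 1.0306], [0.0, 0.0, 0.0, 1.0]]
dock [(0.75, [244.0, 274.0, 111.0, 82.0])]
lip [(0.51, [293.0, 273.0, 7.0, 61.0])]
end_stop [(0.93, [197.0, 276.0, 20.0, 67.0])]
tray_mid [(0.86, [350.0, 257.0, 91.0, 59.0])]
tray_front_bar [(0.74, [350.0, 258.0, 89.0, 64.0])]
tray_nose [(0.8, [351.0, 255.0, 90.0, 64.0])]
tray_tail []
screw_box [(0.67, [450.0, 293.0, 63.0, 69.0]), (0.59, [350.0, 257.0, 36.0, 53.0])]
tape_measure [(0.76, [353.0, 200.0, 41.0, 21.0])]
pipe_elbow [(0.93, [358.0, 326.0, 35.0, 27.0])]
hex_bolt []
```

```bash
python3 - <<'E'
import cv2
a=cv2.imread("pics/top0.png")[170:370,160:500];cv2.imwrite("pics/topc.png",cv2.resize(a,(800,470),interpolation=2))
a=cv2.imread("pics/side0.png")[170:380,200:480];cv2.imwrite("pics/sidec.png",cv2.resize(a,(800,600),interpolation=2))
E
```

```text
(no output)
```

View pics/topc.png

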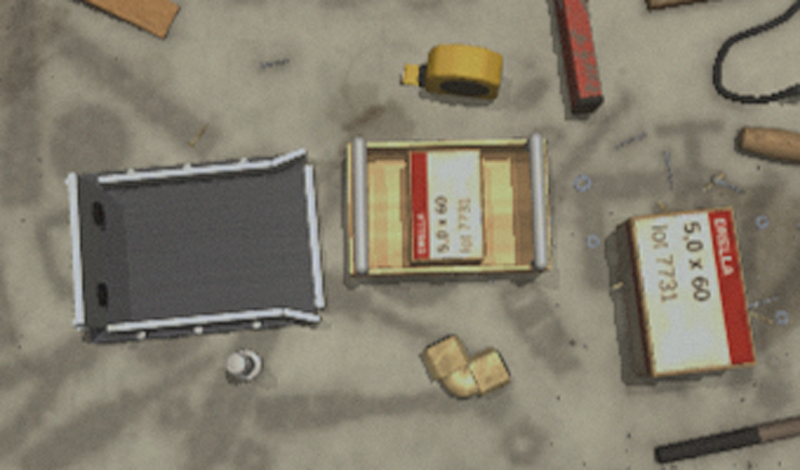

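View pics/sidec.png

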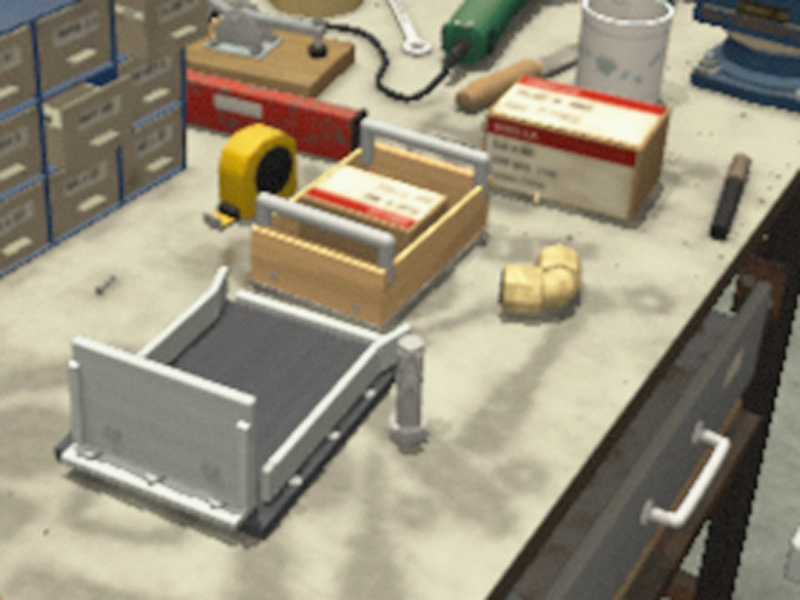

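The task's screw box is the small one in the tray, at about top (350,257). The look-alike at top (450,293) is clearly larger and lies outside the tray; both pictures show this, and no box needs grasping. The dock is at top (244,274) with its lip at about column 294, facing the tray. Next I fit the tray and dock poses from both pictures.

```bash
cat > h.py <<'E'
import cv2,numpy as np
from scipy.optimize import least_squares
from cell import vision
P={n:vision.camera_params(n) for n in("side","top")}
def proj(n,X):
    E=np.linalg.inv(P[n]["extrinsics"]);X=np.atleast_2d(X)@E[:3,:3].T+E[:3,3]
    u=X@np.array(P[n]["mtx"]).T;return u[:,:2]/u[:,2:]
def place(q,M):
    c,s=np.cos(q[2]),np.sin(q[2]);M=np.atleast_2d(np.array(M,float))/1000
    return M@np.array([[c,-s,0],[s,c,0],[0,0,1]]).T+[q[0],q[1],0]
def fit(obs,q0):
    f=lambda q:np.concatenate([(proj(n,place(q,m))-[p]).ravel() for n,m,p in obs])
    r=least_squares(f,q0,loss="soft_l1");return r.x,f(r.x).reshape(-1,2)
def ray(n,px,z):
    E=np.array(P[n]["extrinsics"]);d=E[:3,:3]@np.linalg.solve(P[n]["mtx"],[*px,1]);return E[:3,3]+d*(z-E[2,3])/d[2]
E
cat > fit0.py <<'E'
from h import *
T=lambda u,v:(160+u/2.353,170+v/2.35)
S=lambda u,v:(200+u/2.857,170+v/2.857)
tray=[("top",(74,51,66),T(362,270)),("top",(74,-51,66),T(361,140)),("top",(-74,51,66),T(540,268)),("top",(-74,-51,66),T(536,137)),
("side",(85,-56,48),S(252,230)),("side",(85,-56,0),S(254,281)),("side",(85,56,0),S(384,329)),("side",(-85,56,48),S(489,191))]
dock=[("top",(188.5,-62,90),T(78,173)),("top",(188.5,62,90),T(84,326)),("top",(4,-63,16),T(309,167)),("top",(4,63,16),T(320,307)),
("side",(190,-62,90),S(75,341)),("side",(190,62,90),S(254,403)),("side",(4,-63,16),S(238,294))]
qt,rt=fit(tray,[.5,0,1.57]);qd,rd=fit(dock,[.5,.1,1.57])
if __name__=="__main__":
    print(qt,rt.round(1).tolist());print(qd,rd.round(1).tolist())
    W={"t":[[(a*85,-56,z),(a*85,56,z)] for a in(1,-1) for z in(0,48)]+[[(-85,b*56,z),(85,b*56,z)] for b in(1,-1) for z in(0,48)]+[[(a*74,-51.5,66),(a*74,51.5,66)] for a in(1,-1)],
     "d":[[(x,-63,16),(x,63,16)] for x in(0,8)]+[[(188.5,-62,z),(188.5,62,z)] for z in(10,90)]+[[(60,b*61,34),(170,b*61,34)] for b in(1,-1)]}
    out=[]
    for n,(r0,r1,c0,c1),k in(("top",(210,320,185,405),3.6),("side",(205,365,215,380),3.6)):
        im=cv2.imread(f"pics/{n}0.png")[r0:r1,c0:c1];im=cv2.resize(im,None,fx=k,fy=k,interpolation=cv2.INTER_CUBIC)
        for q,w in((qt,"t"),(qd,"d")):
            for e in W[w]:
                p=((proj(n,place(q,e))-[c0,r0]+.5)*k).astype(int);cv2.line(im,tuple(map(int,p[0])),tuple(map(int,p[1])),(0,0,255) if w=="t" else (0,255,0),1)
        cv2.imwrite(f"pics/ov_{n}.png",im)
    d=place(qt,(85,0,0))[0]-[*qd[:2],0];c,s=np.cos(qd[2]),np.sin(qd[2]);print("nose in dock mm",1000*np.array([d[0]*c+d[1]*s,-d[0]*s+d[1]*c]),"yaw diff deg",np.degrees(qt[2]-qd[2]))
E
python3 fit0.py
```

```text
[0.51328125 0.01711358 1.56720609] [[-0.2, -0.7], [-1.0, 2.8], [0.5, -1.9], [-0.3, 2.1], [0.2, -1.6], [-0.5, -0.1], [-0.4, -0.1], [1.8, -5.5]]
[0.49538731 0.12992154 1.63197866] [[-1.3, -0.3], [-0.6, -0.5], [-1.0, -0.4], [-0.6, 1.1], [0.9, -3.0], [1.1, -2.5], [-0.0, -1.6]]
nose in dock mm [-28.86925606 -16.46473751] yaw diff deg -3.7111952562099546
```

View pics/ov_top.png

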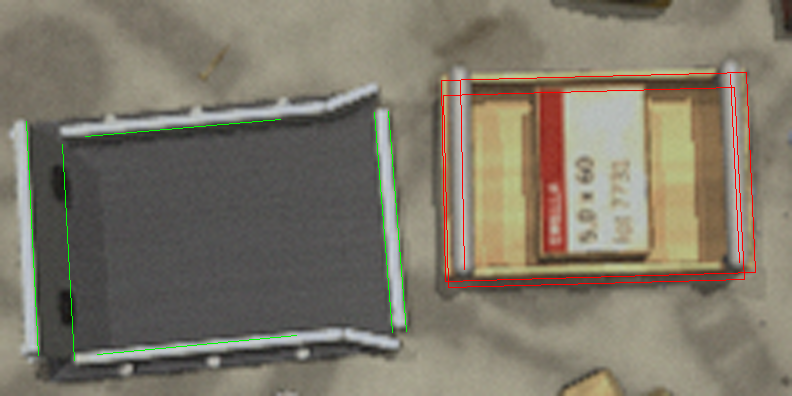

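View pics/ov_side.png

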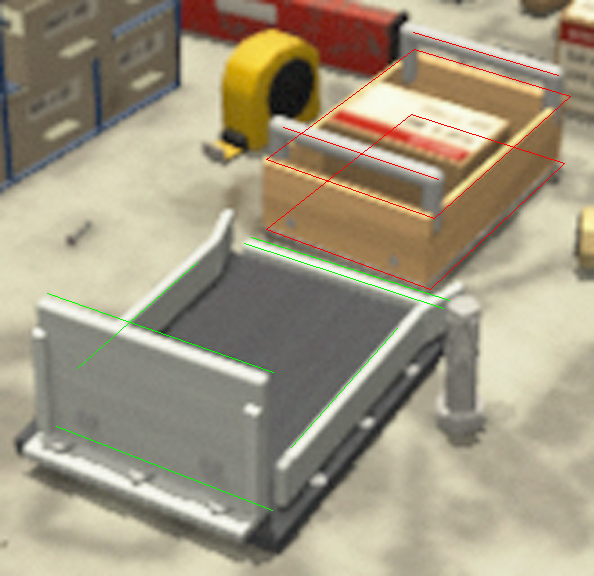

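```bash
python3 - <<'E'
from h import *
T=lambda u,v:(185+u/3.6-.5,210+v/3.6-.5)
S=lambda u,v:(215+u/3.6-.5,205+v/3.6-.5)
def L(nm,n,a,b,z):
    f=T if n=="top" else S;A=ray(n,f(*a),z);B=ray(n,f(*b),z);d=B-A
    print(nm,n,"mid",((A+B)*500).round(1)[:2],"len",round(np.hypot(*d[:2])*1000,1),"ang",round(np.degrees(np.arctan2(d[1],d[0])),2))
L("fbar","top",(464,273),(460,70),.068);L("rbar","top",(736,268),(728,67),.068)
L("fbar","side",(438,177),(276,127),.068);L("rbar","side",(558,76),(408,31),.068)
L("nosebot","side",(432,290),(264,231),0)
L("wallside+y","top",(470,275),(735,270),.048);L("wallside-y","top",(470,75),(720,72),.048)
L("lip","top",(399,327),(382.5,111),.016);L("lip","side",(462,296),(250,243),.016)
L("stop","top",(35,354),(23,124),.09)
L("stopfar","side",(270,373),(50,297),.09)
L("railU","top",(310,107),(75,131),.034);L("railL","top",(330,333),(90,357),.034)
L("railR","side",(425,303),(285,460),.034)
E
```

```text
fbar top mid [515.6  91.3] len 111.0 ang -0.42
rbar top mid [513.4 -54.9] len 109.9 ang -0.65
fbar side mid [514.3  94.2] len 104.9 ang 2.13
rbar side mid [513.3 -53.3] len 106.3 ang -0.38
nosebot side mid [513.2 102.8] len 113.1 ang 1.06
wallside+y top mid [459.7  16.3] len 145.1 ang -90.63
wallside-y top mid [570.7  16.1] len 139.4 ang -91.05
lip top mid [496.8 133.5] len 123.8 ang 3.17
lip side mid [492.3 128.8] len 127.9 ang 9.48
stop top mid [483.7 319.9] len 122.0 ang 3.64
stopfar side mid [483.  319.5] len 119.7 ang 4.09
railU top mid [554.2 243. ] len 132.9 ang 94.18
railL top mid [427.3 233.7] len 133.0 ang 93.98
railR side mid [426.  231.7] len 147.3 ang 93.57
```

View pics/top0.png

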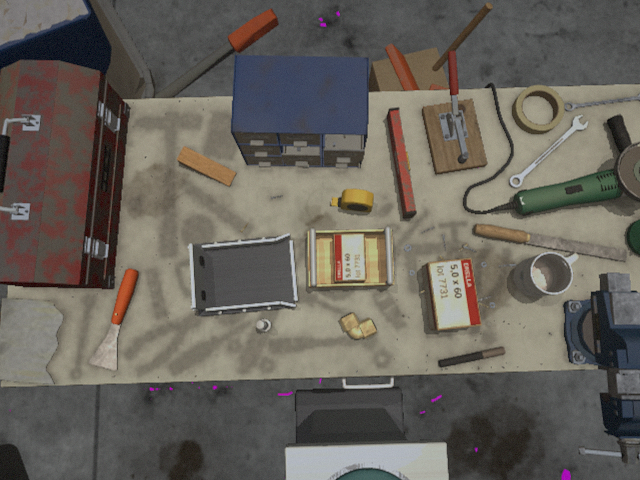

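View pics/side0.png

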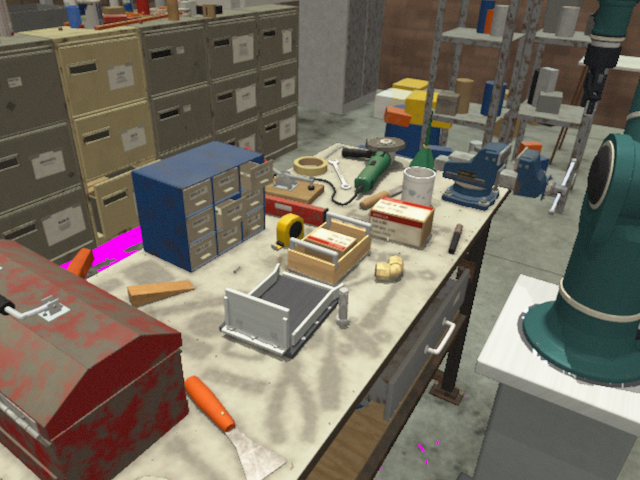

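The pictures show a vise (top 600,320), a mug (545,275) and the large box (455,293) on the right, so I travel high over them. Here are the numbers for the approach.

```bash
cat > go.py <<'E'
import numpy as np
from scipy.spatial.transform import Rotation as R
from cell import readout
def rot():
    q=readout.get_state()["tool_rot"];return R.from_quat([q[1],q[2],q[3],q[0]])
def rel(targets,base=None):
    s=readout.get_state();p=np.array(s["position"]) if base is None else np.array(base);M=rot().as_matrix()
    a=np.degrees(np.arctan2(M[1,0],M[0,0]));print("p",p.round(4),"yaw x_t",round(a,2),"F",np.round(s["force"],2),"t",s["time"])
    for t in targets:print(t,(M.T@(np.array(t[:3])-p)/.04).round(3),"twist",round((a-t[3]+180)%360-180,2))
E
python3 - <<'E'
from go import *
from h import ray
rel([(.143,-.634,.30,12),(.40,-.45,.30,0),(.515,-.1,.25,-.7),(.515,.092,.12,-.7),(.515,.092,.062,-.7)])
print(ray("top",(427,262),.09),ray("top",(427,332),.09))
E
```

```text
p [ 0.143  -0.6341  0.215 ] yaw x_t 12.71 F [-0.03  0.36 -0.38] t 1.2
(0.143, -0.634, 0.3, 12) [ 1.000e-03 -2.000e-03 -2.125e+00] twist 0.71
(0.4, -0.45, 0.3, 0) [ 7.28  -3.076 -2.125] twist 12.71
(0.515, -0.1, 0.25, -0.7) [ 12.009 -10.98   -0.875] twist 13.41
(0.515, 0.092, 0.12, -0.7) [ 13.065 -15.662   2.375] twist 13.41
(0.515, 0.092, 0.062, -0.7) [ 13.065 -15.662   3.825] twist 13.41
[ 0.49622185 -0.12566572  0.09      ] [ 0.36538093 -0.1173659   0.09      ]
```

Call:
servo_tool(claw=[0.4,0.4,0.4,0.4,0.4,0.4,0.4,0.4,0.4,0.4,0.4,0.4,0.4,0.4,0.4,0.4,0.4,0.4,0.4,0.4], offset=[[0,0,-1],[0,0,-2.1],[1.2,-0.5,-2.1],[2.4,-1,-2.1],[3.6,-1.5,-2.1],[4.8,-2,-2.1],[6,-2.5,-2.1],[7.3,-3.1,-2.1],[8.1,-4.4,-1.9],[8.9,-5.7,-1.7],[9.7,-7,-1.5],[10.4,-8.3,-1.3],[11.2,-9.6,-1.1],[12,-10.9,-0.9],[12.3,-12.1,-0.1],[12.6,-13.3,0.7],[12.8,-14.5,1.5],[13.06,-15.66,2.3],[13.06,-15.66,2.4],[13.06,-15.66,2.4]], twist=[0,0,2,4,6,8,10,12,13.4,13.4,13.4,13.4,13.4,13.4,13.4,13.4,13.4,13.4,13.4,13.4], force=40)

```text
time: 3.7
position: [0.5148, 0.0914, 0.1188]
tool_rot: [0.0, 1.0, -0.006, -0.0]
force: [-0.7, -0.7, 1.3]
grip_width: 0.395
finger_force: 0.0
```

```bash
python3 - <<'E'
from go import *
rel([(.515,.092,.062,-.7)])
E
```

```text
p [0.5148 0.0914 0.1188] yaw x_t -0.7 F [-0.71 -0.73  1.27] t 3.7
(0.515, 0.092, 0.062, -0.7) [ 0.004 -0.016  1.42 ] twist 0.0
```

Call:
servo_tool(claw=[0.4,0.4,0.4,0.4,0.4,0.4,0,0,0,0,0,0,0,0], offset=[[0,0,0.3],[0,0,0.6],[0,0,0.9],[0,0,1.2],[0,0,1.41],[0,0,1.41],[0,0,1.41],[0,0,1.41],[0,0,1.41],[0,0,1.41],[0,0,1.41],[0,0,1.41],[0,0,1.41],[0,0,1.41]], twist=[0,0,0,0,0,0,0,0,0,0,0,0,0,0], force=40)

```text
time: 5.45
position: [0.5148, 0.0919, 0.0625]
tool_rot: [0.0, 1.0, -0.006, -0.0]
force: [0.7, 0.1, -0.4]
grip_width: -0.001
finger_force: 0.0
```

```bash
python3 - <<'E'
from go import *
from cell import vision
import cv2
rel([])
im=vision.snapshot("side")[170:330,230:430];cv2.imwrite("pics/s1.png",cv2.resize(im[...,::-1],(750,600),interpolation=2))
E
```

```text
p [0.5148 0.0919 0.0625] yaw x_t -0.69 F [ 0.69  0.06 -0.41] t 5.45
```

View pics/s1.png

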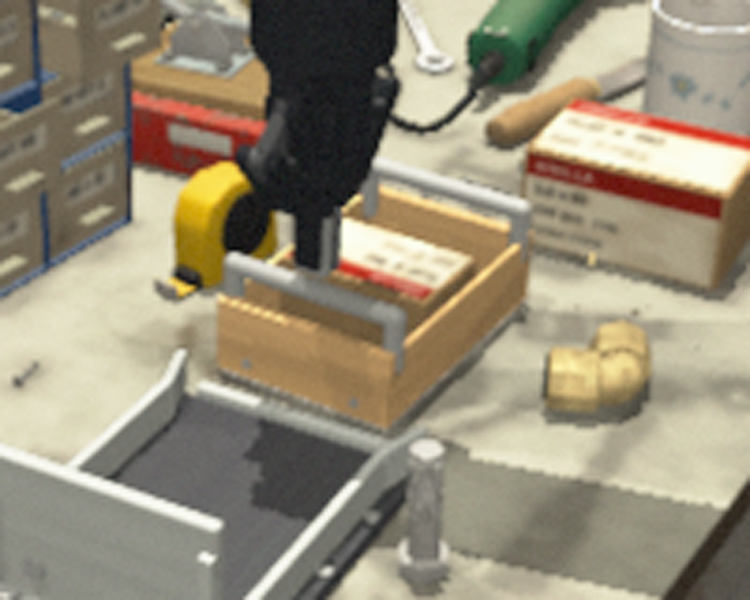

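```bash
python3 - <<'E'
from h import *
S=lambda u,v:(230+u/3.75-.5,170+v/3.75-.5)
for a,z in(((232,262),.068),((400,318),.068),((220,370),0),((385,430),0),((375,170),.068),((527,208),.068),((318,268),.055),((318,268),.066)):print(a,(ray("side",S(*a),z)*1000).round(1))
im=vision.snapshot("top")[200:320,270:410];cv2.imwrite("pics/t1.png",cv2.resize(im[...,::-1],(700,600),interpolation=2))
E
```

```text
(232, 262) [567.4  94.5  68. ]
(400, 318) [460.7  94.3  68. ]
(220, 370) [570.3 101.8   0. ]
(385, 430) [462.2 101.6   0. ]
(375, 170) [558.9 -48.3  68. ]
(527, 208) [460.5 -56.3  68. ]
(318, 268) [536.2  53.7  55. ]
(318, 268) [526.4  70.3  66. ]
```

View pics/t1.png

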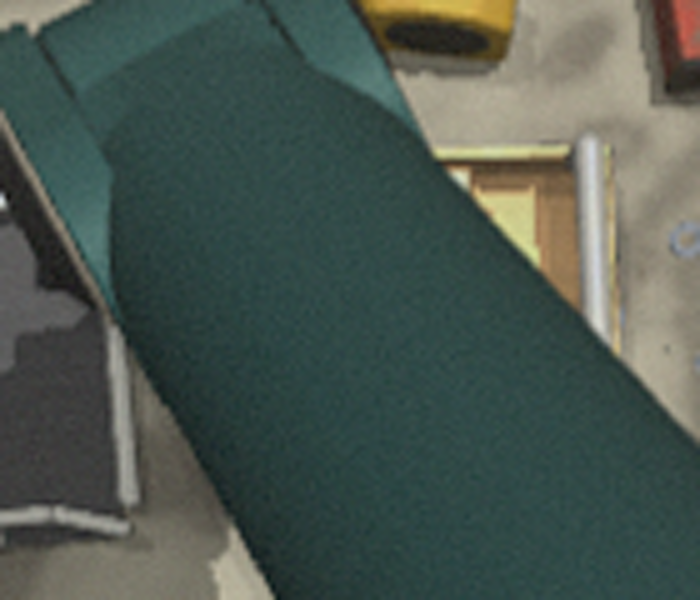

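The side picture shows the shut fingers ending right at the top of the bar (crop 318,268), and the tray has not moved. A difference image will show where the fingertips really are.

```bash
python3 - <<'E'
from h import *
from cell import readout
a=vision.snapshot("side").astype(int);b=cv2.imread("pics/side0.png")[...,::-1].astype(int)
d=np.abs(a-b).max(2)
print("cols 302-332")
for r in range(222,262):print(r,"".join(" .:#"[min(3,v//20)] for v in d[r,302:332]), a[r,310:322:2].mean(1) if 0 else a[r,308:324:3].mean(1).astype(int) if 0 else a[r,308:324:3].mean(1).astype(int).tolist())
for z in(.0545,.0625,.072,.08):print(z,proj("side",[.5148,.0919,z]).round(1))
print(readout.get_state()["grip_width"])
E
```

```text
cols 302-332
222 #####################          [32, 24, 24, 24, 30, 41]
223 #####################          [29, 27, 27, 30, 29, 161]
224 #####################          [28, 24, 25, 22, 28, 184]
225 #################:#:           [24, 28, 25, 29, 71, 135]
226 ..#################.           [24, 27, 30, 28, 88, 112]
227  . .:##############:           [64, 25, 30, 32, 85, 113]
228      .#############.           [83, 25, 29, 87, 79, 199]
229 .     #############.           [91, 29, 29, 110, 72, 240]
230       #############            [91, 28, 29, 110, 101, 247]
231       #############            [90, 32, 30, 110, 122, 248]
232       #############            [90, 34, 33, 106, 122, 248]
233  ..   #############            [95, 32, 26, 110, 118, 247]
234       #############            [95, 25, 29, 109, 122, 248]
235       #############.           [122, 30, 28, 104, 119, 246]
236       #############            [101, 34, 30, 110, 137, 245]
237      .#############            [61, 31, 29, 108, 153, 244]
238      .#############            [64, 26, 32, 109, 138, 239]
239       #############       
[... 846 characters left out ...]
88, 87, 105, 118]
253                            ..: [83, 84, 89, 89, 92, 103]
254                                [119, 87, 87, 91, 86, 94]
255     .#.                        [143, 127, 83, 88, 85, 89]
256     .:::#.                     [152, 150, 123, 86, 86, 87]
257        .:::#:..                [142, 156, 133, 100, 85, 89]
258          .:####::.             [136, 146, 129, 113, 100, 83]
259             .#####:..          [138, 136, 135, 127, 114, 94]
260                :#####:.        [137, 136, 131, 129, 125, 109]
261                   :#####.      [137, 137, 130, 124, 131, 122]
0.0545 [[313.4 251.8]]
0.0625 [[313.5 248.4]]
0.072 [[313.6 244.3]]
0.08 [[313.8 240.9]]
0.003090688311990665
```

```bash
python3 - <<'E'
from h import *
print(proj("side",[.143,-.634,.215]),proj("side",[.143,-.634,.207]),proj("side",[.143,-.634,.28]))
b=cv2.imread("pics/side0.png").max(2)
for r in range(60,135,3):print(r,"".join("#" if v<60 else "." for v in b[r,565:625]))
a=vision.snapshot("side").max(2)
for r in range(175,246,3):print(r,"".join("#" if v<60 else "." for v in a[r,285:345]))
for z in (.0545,.08,.1,.128,.15):print(z,proj("side",[.5148,.0919,z]).round(1))
E
```

```text
[[581.88657323 122.1636161 ]] [[581.01345649 125.16598063]] [[589.17743474  97.09271462]]
60 ...................##################################.......
63 ...................#################################........
66 .......................###########################..........
69 .......................#################....................
72 ..................#...#################.....................
75 .....................#############.....###..................
78 ................#...##############...####...................
81 ...............#...##############...#####...................
84 ..................#####################.....................
87 ............#.....#####################.....................
90 ...........#...##.####################......................
93 ..................##########...######.......................
96 .........#.......###################........................
99 ........#...#...####################........................
102 .......#...#...#######..######..............................
105 ...............######...#####..............#.
[... 1567 characters left out ...]
........
220 .............############################...................
223 ........#############################.......................
226 ......###########....#############..........................
229 .....############.......#######.............................
232 .....###########........######..............................
235 .....#########..........#######.............................
238 ........................######..............................
241 ............................##..............................
244 ............................................................
0.0545 [[313.4 251.8]]
0.08 [[313.8 240.9]]
0.1 [[314.  232.2]]
0.128 [[314.4 219.8]]
0.15 [[314.7 209.8]]
```

Call:
servo_tool(claw=[0.4,0.4,0.4,0.4,0.4,0.4,0.4,0.4,0.4], offset=[[0,0,0],[0,0,0],[0,0,0],[0,0,0],[0,0,0.15],[0,0,0.3],[0,0,0.45],[0,0,0.55],[0,0,0.55]], twist=[0,0,0,0,0,0,0,0,0], force=30)

```text
time: 6.78
position: [0.5145, 0.0918, 0.0401]
tool_rot: [0.0, 1.0, -0.006, -0.0]
force: [-0.1, 0.3, -0.1]
grip_width: 0.397
finger_force: 0.0
```

Call:
servo_tool(claw=[0,0,0,0,0], offset=[[0,0,0],[0,0,0],[0,0,0],[0,0,0],[0,0,0]], twist=[0,0,0,0,0], force=30)

```text
time: 7.4
position: [0.515, 0.092, 0.0408]
tool_rot: [-0.0, 1.0, -0.006, 0.0]
force: [-0.6, 0.4, 0.2]
grip_width: 0.124
finger_force: 29.4
```

Call:
servo_tool(claw=[0,0,0,0,0,0,0,0], offset=[[0,0,-0.08],[0,0,-0.16],[0,0,-0.24],[0,0,-0.32],[0,0,-0.4],[0,0,-0.48],[0,0,-0.57],[0,0,-0.57]], twist=[0,0,0,0,0,0,0,0], force=30)

```text
time: 8.4
position: [0.515, 0.0921, 0.0637]
tool_rot: [-0.0, 1.0, -0.006, 0.0]
force: [-0.2, 0.3, -5.8]
grip_width: 0.121
finger_force: 29.2
```

```bash
python3 - <<'E'
from h import *
from cell import readout
s=readout.get_state();print(s["position"],s["force"],s["grip_width"],s["finger_force"],s["wrist_torque"])
im=vision.snapshot("side")[185:325,235:400];cv2.imwrite("pics/s2.png",cv2.resize(im[...,::-1],(700,594),interpolation=2))
E
```

```text
[0.51499748 0.09210192 0.06370407] [-0.19548959  0.29342061 -5.77317575] 0.12110970104881494 29.223070442676544 [ 0.25249852  0.04593099 -0.02470823]
```

View pics/s2.png

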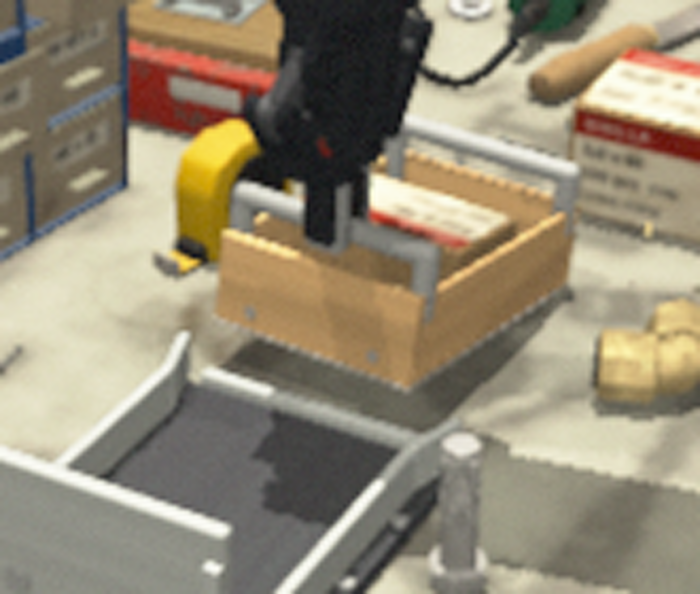

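The nose is up about 23 mm and the tail is still on the bench. The force is about half the tray's weight, as expected. Next: steer sideways and in yaw, then move forward over the lip.

Call:
servo_tool(claw=[0,0,0,0,0,0,0,0,0,0,0,0,0,0,0,0], offset=[[-0.07,-0.03,0],[-0.14,-0.06,0],[-0.21,-0.1,0],[-0.28,-0.14,0],[-0.35,-0.17,0],[-0.42,-0.2,0],[-0.42,-0.27,0],[-0.42,-0.34,0],[-0.43,-0.41,0],[-0.43,-0.48,0],[-0.43,-0.55,0],[-0.44,-0.62,0],[-0.44,-0.69,0],[-0.44,-0.77,0],[-0.44,-0.77,0],[-0.44,-0.77,0]], twist=[-0.8,-1.6,-2.4,-3.2,-4,-4.5,-4.5,-4.5,-4.5,-4.5,-4.5,-4.5,-4.5,-4.5,-4.5,-4.5])

```text
time: 10.45
position: [0.4977, 0.1234, 0.0635]
tool_rot: [-0.0, 0.999, 0.033, 0.0]
force: [-0.5, 1.5, -5.8]
grip_width: 0.124
finger_force: 29.3
```

```bash
python3 - <<'E'
from h import *
from cell import readout
from go import rel
rel([]);print(readout.get_state()["grip_width"])
im=vision.snapshot("side");cv2.imwrite("pics/s3raw.png",im[...,::-1])
cv2.imwrite("pics/s3.png",cv2.resize(im[185:325,235:400][...,::-1],(700,594),interpolation=2))
im=vision.snapshot("top");cv2.imwrite("pics/t3raw.png",im[...,::-1])
E
```

```text
p [0.4977 0.1234 0.0635] yaw x_t 3.83 F [-0.53  1.46 -5.84] t 10.45
0.12380592755550918
```

View pics/s3.png

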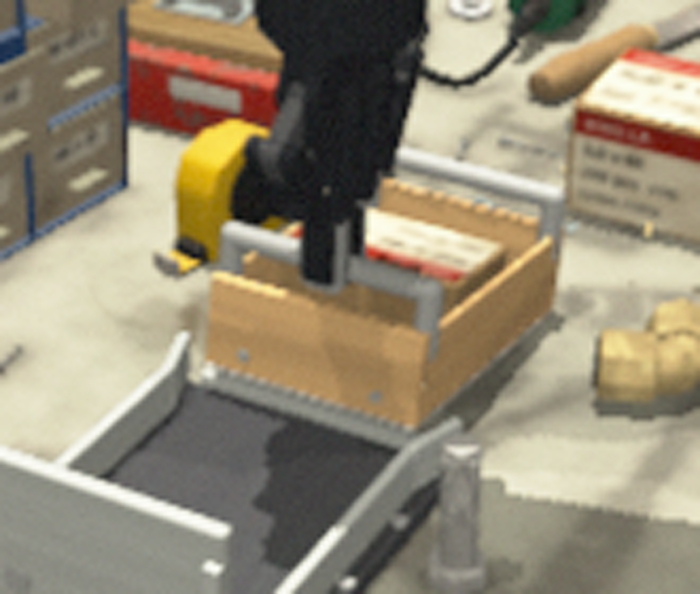

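The nose now hangs just above the lip, with bottom edge corners at crop (208,362) and (418,425) and the lip right below it. I have used my 10 picture views, so from here I work from numbers.

```bash
python3 - <<'E'
from h import *
S=lambda u,v:(235+u/4.242-.5,185+v/4.242-.5)
O=np.array([497.3,129]);c,s=np.cos(np.radians(93.85)),np.sin(np.radians(93.85))
def D(p):
    d=p[:2]*1000-O;return (d@[c,s]).round(1),(d@[-s,c]).round(1)
A=ray("side",S(208,362),.024);B=ray("side",S(418,425),.024);print("nose corners dock",D(A),D(B))
A=ray("side",S(230,230),.09);B=ray("side",S(432,287),.09);print("fbar",D(A),D(B))
A=ray("side",S(400,156),.058);B=ray("side",S(553,192),.058);print("rbar",D(A),D(B))
print("flares etc right",D(ray("side",S(458,425),.034)),D(ray("side",S(183,336),.034)))
im=cv2.imread("pics/t3raw.png")[...,::-1].astype(int)
# rear bar + rear end visible in top view: ascii brightness, tray area
for q in("tray_mid","tray_tail","tray_front_bar"):
    from cell import finder
    for n in("top","side"):
        r=finder.find_in(n,q);print(q,n,[(round(d["p"],2),(np.array(d["bbox"])*[640,480,640,480]).round(1).tolist()) for d in r[:1]])
E
```

```text
nose corners dock (np.float64(10.4), np.float64(-57.2)) (np.float64(7.8), np.float64(53.6))
fbar (np.float64(-5.0), np.float64(-54.1)) (np.float64(-6.0), np.float64(50.6))
rbar (np.float64(-169.2), np.float64(-45.0)) (np.float64(-173.6), np.float64(41.4))
flares etc right (np.float64(12.1), np.float64(75.3)) (np.float64(10.0), np.float64(-71.3))
tray_mid top [(0.62, [353.1, 259.0, 50.8, 57.1])]
tray_mid side [(0.62, [323.8, 251.8, 83.4, 66.8])]
tray_tail top [(0.96, [355.0, 259.1, 47.2, 58.7])]
tray_tail side [(0.84, [324.2, 251.0, 87.3, 65.9])]
tray_front_bar top [(0.8, [353.7, 256.1, 52.7, 57.3])]
tray_front_bar side [(0.74, [323.5, 251.2, 85.4, 63.2])]
```

```bash
python3 - <<'E'
from h import *
def bar(f,c0,c1):
    im=cv2.imread(f).astype(int)
    m=((im.max(2)-im.min(2))<30)&(im.min(2)>115)
    print(f)
    for r in range(220,296,2):print(r,"".join("#" if v else "." for v in m[r,c0:c1]))
bar("pics/top0.png",378,402);bar("pics/t3raw.png",355,390)
E
```

```text
pics/top0.png
220 ######################..
222 #############.##########
224 #######............#.###
226 ######...#............##
228 ........#####.........##
230 ........#####........#.#
232 ........#####.......##.#
234 ........#####...########
236 ........#####...#######.
238 ........#####....####...
240 ........#####....##.....
242 ........#####....#......
244 ........#####...........
246 ........######..........
248 .........#####..........
250 .........#####..........
252 .........#####..........
254 .........#####..........
256 .........#####........##
258 .........#####.....#####
260 .........#####.....#####
262 .........#####....######
264 .........#####....######
266 .........#####.....#####
268 .........#####....######
270 .........######.#.######
272 .........######..#######
274 ..........#####...######
276 ..........#####..#######
278 ..........#####..#######
280 ..........#####..#######
282 ..........#####..#######
284 .................#######
286 .............###########
288 ...........#############
290 ..............##########
292 ............#####.######
294 .......##
[... 850 characters left out ...]
######..............
262 ...............######.............#
264 ...............######.............#
266 ................#####............##
268 ................#####.............#
270 ................######....#.....###
272 ................######.......######
274 .................#####.....########
276 .................#####.....########
278 .................#####.....########
280 .................######..##########
282 .................######.###########
284 ..................#####.###########
286 ...................####.###########
288 ........................#...#######
290 ...............................####
292 .............................###.##
294 .............................######
```

```bash
python3 - <<'E'
from h import *
O=np.array([497.3,129]);c,s=np.cos(np.radians(93.85)),np.sin(np.radians(93.85))
A=ray("top",(375.3,287),.069);B=ray("top",(369.3,231.5),.069);M=(A+B)*500;d=M[:2]-O
print(M,"dock",d@[c,s],d@[-s,c],"ang",np.degrees(np.arctan2(*(B-A)[[1,0]])))
# dock features auto: rail mask rows at several columns, lip cols
im=cv2.imread("pics/top0.png").astype(int);m=(im.min(2)>140)&((im.max(2)-im.min(2))<30)
def D(p):
    d=p[:2]*1000-O;return round(d@[c,s],1),round(d@[-s,c],1)
for col in(215,225,235,245,255,265):
    g=im.min(2)[:,col].astype(float);o=[]
    for r0,r1 in((236,252),(296,316)):
        w=np.clip(g[r0:r1]-110,0,None);o.append((w*np.arange(r0,r1)).sum()/w.sum())
    U,L=ray("top",(col,o[0]),.034),ray("top",(col,o[1]),.034);print(col,np.round(o,1),D(U),D(L),"mid",(D(U)[1]+D(L)[1])/2)
E
```

```text
[507.82549665 -24.1909331   69.        ] dock -153.55195047812435 -0.21579611623925032 ang 3.4977224898296226
215 [243.1 308.1] (np.float64(156.5), np.float64(-67.9)) (np.float64(164.7), np.float64(63.0)) mid -2.450000000000003
225 [241.8 307.3] (np.float64(136.1), np.float64(-68.5)) (np.float64(144.8), np.float64(63.3)) mid -2.6000000000000014
235 [241.1 306.3] (np.float64(115.7), np.float64(-68.0)) (np.float64(124.8), np.float64(63.3)) mid -2.3500000000000014
245 [241.8 306.9] (np.float64(95.6), np.float64(-64.6)) (np.float64(105.1), np.float64(66.2)) mid 0.8000000000000043
255 [240.6 306.7] (np.float64(75.2), np.float64(-65.1)) (np.float64(85.3), np.float64(67.8)) mid 1.3500000000000014
265 [239.6 303.4] (np.float64(54.8), np.float64(-65.1)) (np.float64(65.0), np.float64(63.3)) mid -0.8999999999999986
```

Rear bar is at dock (-153.5, -0.2) mm with 3.5° yaw, so the tray is aligned within tolerance and its nose is 10–13 mm past the lip's front. Setting it down gently.

Call:
servo_tool(claw=[0,0,0,0,0,0,0,0], offset=[[0,0,0.03],[0,0,0.06],[0,0,0.09],[0,0,0.12],[0,0,0.14],[0,0,0.16],[0,0,0.17],[0,0,0.17]], twist=[0,0,0,0,0,0,0,0])

```text
time: 11.85
position: [0.4977, 0.123, 0.0568]
tool_rot: [0.0, 0.999, 0.033, 0.0]
force: [-2.4, 1.9, 0.6]
grip_width: 0.124
finger_force: 29.8
```

Call:
servo_tool(claw=[0.4,0.4,0.4,0.4,0.4,0.4,0.4,0.4,0.4,0.4,0.4,0.4,0.6,0.6,0.6,0.6,0.6,0.6,0.6], offset=[[0,0,0],[0,0,0],[0,0,0],[0,0,0],[0,0,-0.4],[0,0,-1],[0,0,-1.8],[0,0,-2.6],[0,0.6,-2.8],[0,1.2,-2.8],[0,1.8,-2.8],[0,2.4,-2.8],[0,3,-2.8],[0,3.6,-2.8],[0,4.2,-2.8],[0,4.75,-2.8],[0,4.75,-2.8],[0,4.75,-2.8],[0,4.75,-2.8]], twist=[0,0,0,0,0,0,0,0,-10,-20,-30,-40,-50,-60,-70,-80,-90,-90,-90])

```text
time: 14.22
position: [0.5102, -0.0665, 0.1691]
tool_rot: [0.0, 0.684, 0.729, 0.0]
force: [0.1, -0.0, 0.3]
grip_width: 0.604
finger_force: 0.0
```

```bash
python3 - <<'E'
from h import *
from cell import finder
from go import rel
rel([(.5107,-.0676,.010,93.85)])
b=cv2.imread("pics/top0.png");im=vision.snapshot("top");cv2.imwrite("pics/t4raw.png",im[...,::-1])
vision.snapshot("side")
for n in("top","side"):
  for q in("tray_mid","tape_measure","pipe_elbow","hex_bolt"):
    r=finder.find_in(n,q);print(n,q,[(round(d["p"],2),(np.array(d["bbox"])*[640,480,640,480]).round(1).tolist()) for d in r[:1]])
im=vision.snapshot("top").astype(int);m=((im.max(2)-im.min(2))<30)&(im.min(2)>115)
for r in range(226,292,3):print(r,"".join("#" if v else "." for v in m[r,280:392]))
E
```

```text
p [ 0.5102 -0.0665  0.1691] yaw x_t 93.67 F [ 0.1  -0.05  0.34] t 14.225
(0.5107, -0.0676, 0.01, 93.85) [-0.027  0.008  3.977] twist -0.18
top tray_mid [(0.69, [333.4, 264.0, 93.8, 65.7])]
top tape_measure []
top pipe_elbow [(0.66, [360.1, 327.4, 33.9, 28.3])]
top hex_bolt []
side tray_mid [(0.84, [324.9, 250.9, 85.1, 68.3])]
side tape_measure [(0.8, [288.8, 231.8, 31.1, 36.3])]
side pipe_elbow [(0.58, [389.2, 266.7, 27.8, 18.0])]
side hex_bolt [(0.92, [343.4, 307.5, 11.6, 41.8])]
226 ###########################........#########################.############################################.......
229 ######.####################........##################################################################.......####
232 #########################....................##.######################################..###########.............
235 ########################................................................................########################
238 ###.........######......................................................................########################
241 .............#####.......
[... 1259 characters left out ...]
74 ...............######...........................##.#####......................................#........#########
277 ................#####...........................###.........#...........................................########
280 ................#####...........................######...................................................#######
283 ................######..........................###....#.....##................................#..........######
286 .................#####...........................##......................................................#######
289 .................#####....................................................................................######
```

Call:
servo_tool(claw=[0.6,0.6,0.6,0.6,0.6,0.6,0.6,0.6,0.6,0.6], offset=[[-0.1,0,0.8],[-0.1,0,1.6],[-0.1,0,2.3],[-0.1,0,2.9],[-0.1,0,3.4],[-0.1,0,3.7],[-0.1,0,3.97],[0,0,3.97],[0.1,0,3.97],[0.2,0,3.97]], twist=[0,0,0,0,0,0,0,0,0,0])

```text
time: 16.02
position: [0.5101, -0.0583, 0.0104]
tool_rot: [0.0, 0.683, 0.73, 0.0]
force: [0.6, -0.0, 1.0]
grip_width: 0.599
finger_force: 0.0
```

Call:
servo_tool(claw=[0.6,0.6,0.6,0.6,0.6,0.6,0.6,0.6,0.6,0.6], offset=[[0.08,0,0],[0.16,0,0],[0.24,0,0],[0.32,0,0],[0.4,0,0],[0.48,0,0],[0.56,0,0],[0.64,0,0],[0.72,0,0],[0.8,0,0]], twist=[0,0,0,0,0,0,0,0,0,0])

```text
time: 17.27
position: [0.5074, -0.0266, 0.0097]
tool_rot: [-0.0, 0.683, 0.73, -0.0]
force: [0.2, -3.9, -0.5]
grip_width: 0.597
finger_force: 1.8
```

Call:
servo_tool(claw=[0.6,0.6,0.6,0.6,0.6,0.6,0.6,0.6,0.6,0.6,0.6,0.6], offset=[[0.08,0,0],[0.16,0,0],[0.24,0,0],[0.32,0,0],[0.4,0,0],[0.48,0,0],[0.56,0,0],[0.64,0,0],[0.72,0,0],[0.8,0,0],[0.9,0,0],[1.0,0,0]], twist=[0,0,0,0,0,0,0,0,0,0,0,0])

```text
time: 18.77
position: [0.5049, 0.0132, 0.0098]
tool_rot: [0.0, 0.683, 0.73, -0.0]
force: [0.7, -4.4, -1.1]
grip_width: 0.602
finger_force: 2.2
```

```bash
cat > look.py <<'E'
from h import *
from go import rel
rel([])
im=vision.snapshot("side").astype(int);vision.snapshot("top")
from cell import finder
for n in("top","side"):
  for q in("tray_mid","screw_box","hex_bolt","pipe_elbow"):
    r=finder.find_in(n,q);print(n,q,[(round(d["p"],2),(np.array(d["bbox"])*[640,480,640,480]).round(1).tolist()) for d in r[:1]])
E
python3 look.py
```

```text
p [0.5049 0.0132 0.0098] yaw x_t 93.8 F [ 0.67 -4.4  -1.12] t 18.775
top tray_mid [(0.66, [303.4, 268.8, 93.2, 59.5])]
top screw_box [(0.89, [304.0, 263.3, 38.2, 49.8])]
top hex_bolt [(0.47, [261.5, 324.8, 11.2, 12.1])]
top pipe_elbow [(0.96, [356.9, 325.4, 32.1, 29.4])]
side tray_mid [(0.84, [311.9, 262.5, 91.2, 71.7])]
side screw_box [(0.73, [317.1, 258.4, 52.9, 28.9])]
side hex_bolt [(0.65, [341.4, 305.9, 11.0, 35.6])]
side pipe_elbow [(0.74, [390.2, 266.9, 26.6, 24.8])]
```

Call:
servo_tool(claw=[0.6,0.6,0.6,0.6,0.6,0.6,0.6,0.6,0.6,0.6,0.6,0.6], offset=[[0.08,0,0],[0.16,0,0],[0.24,0,0],[0.32,0,0],[0.4,0,0],[0.48,0,0],[0.56,0,0],[0.64,0,0],[0.72,0,0],[0.8,0,0],[0.88,0,0],[0.96,0,0]], twist=[0,0,0,0,0,0,0,0,0,0,0,0])

```text
time: 20.78
position: [0.5036, 0.0489, 0.0108]
tool_rot: [0.002, 0.684, 0.73, -0.001]
force: [0.9, -12.6, 11.8]
grip_width: 0.599
finger_force: 0.0
```

Call:
servo_tool(claw=[0.6,0.6,0.6,0.6], offset=[[-0.05,0,0],[-0.1,0,0],[-0.15,0,0],[-0.15,0,0]], twist=[0,0,0,0])

```text
time: 21.28
position: [0.5025, 0.0458, 0.0095]
tool_rot: [-0.0, 0.683, 0.73, 0.0]
force: [0.6, -0.0, 0.2]
grip_width: 0.599
finger_force: 0.0
```

```bash
python3 look.py; python3 - <<'E'
from h import *
from cell import finder
for n in("side","top"):
    im=vision.snapshot(n);cv2.imwrite(f"pics/{n}6raw.png",im[...,::-1])
r=finder.silhouettes("side","tray_mid")
m=r[0]["pixels"];ys,xs=np.where(m)
print(r[0]["p"],len(xs))
for k in range(ys.min(),ys.max()+1,3):print(k,"".join("#" if v else "." for v in m[k,260:362]))
E
```

```text
p [0.5025 0.0458 0.0095] yaw x_t 93.82 F [ 0.64 -0.01  0.17] t 21.275
top tray_mid [(0.76, [278.3, 267.8, 93.2, 61.3])]
top screw_box [(0.92, [279.7, 267.1, 39.1, 50.7])]
top hex_bolt [(0.68, [260.7, 322.1, 15.4, 9.9])]
top pipe_elbow [(0.92, [358.5, 327.2, 32.8, 26.1])]
side tray_mid [(0.84, [301.4, 272.2, 93.0, 83.1])]
side screw_box [(0.8, [399.8, 221.0, 67.8, 50.1])]
side hex_bolt [(0.96, [341.8, 306.5, 11.5, 38.2])]
side pipe_elbow [(0.77, [389.9, 266.7, 28.8, 20.1])]
0.71 3249
232 ......................................####............................................................
235 .....................................#####################............................................
238 .....................................##############################...................................
241 ....................................#########################################.........................
244 .................................#####################################################................
247 ...............................##########################################
[... 1790 characters left out ...]
#################.........................................
301 ...........################################################...........................................
304 ...................######################################.............................................
307 ...........................###########################................................................
310 .............................######################...................................................
313 ...............................#################......................................................
316 .........................................####.........................................................
```

```bash
cat > pose.py <<'E'
from h import *
O=np.array([.4973,.129]);A=np.radians(93.85);u=np.array([np.cos(A),np.sin(A)]);v=np.array([-u[1],u[0]])
def W(nx,nz,pitch,M,lat=0):
    # nose at dock x nx, height nz; pitch>0 nose up
    M=np.array(M,float)/1000;x=M[:,0]-.085;z=M[:,2];c,s=np.cos(pitch),np.sin(pitch)
    X=nx+x*c-z*s;Z=nz+x*s+z*c;Y=M[:,1]+lat
    return np.c_[O+X[:,None]*u+Y[:,None]*v,Z]
K={"rbarL":(-74,-51,72),"rbarR":(-74,51,72),"fbarL":(74,-51,72),"fbarR":(74,51,72),"noseL":(85,-56,0),"noseR":(85,56,0),"rearR":(-85,56,48),"tailR":(-85,56,0)}
E
python3 - <<'E'
from pose import *
M=list(K.values())
for nm,nx,nz,p in(("up",.1005,.03,np.arcsin(.03/.17)),("down",.1005,.010,-np.arcsin(10.8/170))):
    print(nm);
    for n in("side","top"):print(n,dict(zip(K,proj(n,W(nx,nz,p,M)).round(0).tolist())))
im=cv2.imread("pics/side6raw.png");g=im.min(2)
for r in range(228,262,1):print(r,"".join("%x"%(x//16) for x in g[r,290:356]))
E
```

```text
up
side {'rbarL': [305.0, 233.0], 'rbarR': [350.0, 246.0], 'fbarL': [268.0, 254.0], 'fbarR': [317.0, 269.0], 'noseL': [260.0, 290.0], 'noseR': [312.0, 308.0], 'rearR': [352.0, 256.0], 'tailR': [349.0, 277.0]}
top {'rbarL': [326.0, 237.0], 'rbarR': [332.0, 289.0], 'fbarL': [250.0, 242.0], 'fbarR': [254.0, 296.0], 'noseL': [243.0, 247.0], 'noseR': [247.0, 302.0], 'rearR': [335.0, 292.0], 'tailR': [330.0, 294.0]}
down
side {'rbarL': [302.0, 228.0], 'rbarR': [347.0, 241.0], 'fbarL': [263.0, 265.0], 'fbarR': [312.0, 281.0], 'noseL': [260.0, 298.0], 'noseR': [312.0, 316.0], 'rearR': [351.0, 249.0], 'tailR': [350.0, 268.0]}
top {'rbarL': [319.0, 236.0], 'rbarR': [324.0, 289.0], 'fbarL': [242.0, 244.0], 'fbarR': [246.0, 297.0], 'noseL': [245.0, 248.0], 'noseR': [249.0, 302.0], 'rearR': [330.0, 292.0], 'tailR': [332.0, 294.0]}
228 2111111111111221221111121211211124667aaba8532112111111112169a97412
229 111111111111122211111212221111115988abbbba986311111111111169996211
230 111111147751144111111121121111128baaaaabbbba9511121211111168985221
231 0111118bccba977411112111122111159baaa99aaaaaa73211121
[... 1443 characters left out ...]
9754455444445445555555555555555555555555555555677776568999999
253 eeeeedcba875554444444544544555555555555555555555555677776468888888
254 fffeeeeeddcb975555445544444545455454555555555555555677766578878888
255 ffffffeeeedddbba86544555544444454454545455555555555666666577777778
256 ffffffeeeeedeeedcca97555555454444445444554555555555667666577777777
257 fffffffeeeeeeeeeeeedddb8655555444444444444544555555676566677777777
258 fffffffffeeeeedddeeeeeeddc8555544545454454444454555665566688777777
259 ffffeeeeeffeeedccddeeefffec887555445545445444545556654465689887777
260 fffeeeeeeeeeeeccccccdefeffda99887655555554444444566644455689988878
261 ffeeeeeeeeeeeedddcbcddeeeeca99999887655555444544576444444589999888
```

The side picture fits the tipped-forward pose: the nose is on the deck and the tail is up about 20 mm. The spike was the rising tail. I go on with the fingertips a little higher.

Call:
servo_tool(claw=[0.6,0.6,0.6,0.6,0.6,0.6,0.6,0.6,0.6,0.6,0.6,0.6], offset=[[0,0,-0.1],[0,0,-0.2],[0.08,0,-0.2],[0.16,0,-0.2],[0.24,0,-0.2],[0.31,0,-0.2],[0.38,0,-0.2],[0.45,0,-0.2],[0.52,0,-0.2],[0.6,0,-0.2],[0.68,0,-0.2],[0.76,0,-0.2]], twist=[0,0,0,0,0,0,0,0,0,0,0,0])

```text
time: 23.42
position: [0.5006, 0.0759, 0.0177]
tool_rot: [-0.0, 0.683, 0.73, -0.0]
force: [-0.6, -2.1, -1.0]
grip_width: 0.603
finger_force: 1.1
```

Call:
servo_tool(claw=[0.6,0.6,0.6,0.6,0.6,0.6,0.6,0.6,0.6,0.6,0.6,0.6], offset=[[0.08,0,0],[0.16,0,0],[0.24,0,0],[0.32,0,0],[0.4,0,0],[0.48,0,0],[0.56,0,0],[0.64,0,0],[0.72,0,0],[0.8,0,0],[0.87,0,0],[0.94,0,0]], twist=[0,0,0,0,0,0,0,0,0,0,0,0])

```text
time: 24.92
position: [0.4982, 0.1135, 0.0177]
tool_rot: [-0.0, 0.683, 0.73, -0.0]
force: [-0.2, -2.1, -1.0]
grip_width: 0.596
finger_force: 1.1
```

```bash
cat > look2.py <<'E'
from pose import *
from go import rel
from cell import finder,readout
p=np.array(readout.get_state()["position"][:2])-O;rel([]);print("TCP dock",(p@u*1000).round(1),(p@v*1000).round(1))
for n in("side","top"):
    im=vision.snapshot(n);cv2.imwrite(f"pics/{n}_now.png",im[...,::-1])
    r=finder.silhouettes(n,"tray_mid")
    if not r:print("none");continue
    m=r[0]["pixels"];ys,xs=np.where(m);print(n,r[0]["p"],"L",xs.min(),"R",xs.max(),"T",ys.min(),"B",ys.max())
def rows(n,r0,r1,c0,c1):
    g=cv2.imread(f"pics/{n}_now.png").min(2)
    for r in range(r0,r1):print(r,"".join("%x"%(x//16) for x in g[r,c0:c1]))
E
python3 - <<'E'
from look2 import *
M=list(K.values())
for nx in(.16,.17):
  for n in("side","top"):print(n,dict(zip(K,proj(n,W(nx,.010,-np.arcsin(6/(nx*1000-8)),M)).round(0).tolist())))
rows("side",236,262,280,346)
E
```

```text
p [0.4982 0.1135 0.0177] yaw x_t 93.81 F [-0.25 -2.15 -0.98] t 24.925
TCP dock -15.6 0.2
side 0.83 L 240 R 336 T 242 B 332
top 0.64 L 209 R 296 T 243 B 302
side {'rbarL': [288.0, 242.0], 'rbarR': [334.0, 255.0], 'fbarL': [245.0, 281.0], 'fbarR': [296.0, 298.0], 'noseL': [242.0, 315.0], 'noseR': [296.0, 335.0], 'rearR': [339.0, 264.0], 'tailR': [338.0, 284.0]}
top {'rbarL': [289.0, 239.0], 'rbarR': [293.0, 292.0], 'fbarL': [213.0, 247.0], 'fbarR': [216.0, 300.0], 'noseL': [216.0, 251.0], 'noseR': [220.0, 305.0], 'rearR': [300.0, 295.0], 'tailR': [302.0, 297.0]}
side {'rbarL': [285.0, 244.0], 'rbarR': [332.0, 258.0], 'fbarL': [242.0, 283.0], 'fbarR': [293.0, 301.0], 'noseL': [239.0, 318.0], 'noseR': [293.0, 338.0], 'rearR': [336.0, 266.0], 'tailR': [336.0, 286.0]}
top {'rbarL': [284.0, 240.0], 'rbarR': [288.0, 293.0], 'fbarL': [207.0, 248.0], 'fbarR': [211.0, 301.0], 'noseL': [211.0, 251.0], 'noseR': [215.0, 305.0], 'rearR': [295.0, 296.0], 'tailR': [298.0, 297.0]}
236 0000001111111212122121211112221111211122111111111111139b9643211111
237 01110112111211111121211210116776664211111121113
[... 1023 characters left out ...]
777655567897446677778888989999988999aab95112112121221121169bb
253 aaa87777655557876445654567778888889999988899962122211111211115abbb
254 99987777655557888655543244567777888899999999987643111121112259bbbb
255 9898677766555567765555444248987777788888999aaa998775422221259bcbbb
256 89866777665555555555555544578899877777888899999aaa987767867abccccb
257 986456776555555555555555555556789998877778888999aaaaa989aaabcccccc
258 9644577765555555555555555555555567888998777778889999aa88accccccccc
259 64445676655555555555555555565555555667889987677788899988accccccccc
260 44444666555555555555555555555555555555567889656677778877accccccccc
261 44444455555555555555555555555555555555555567656655677777accccccccc
```

Call:
servo_tool(claw=[0.6,0.6,0.6,0.6,0.6,0.6,0.6,0.6], offset=[[0.04,0,0],[0.08,0,0],[0.12,0,0],[0.16,0,0],[0.2,0,0],[0.24,0,0],[0.27,0,0],[0.3,0,0]], twist=[0,0,0,0,0,0,0,0])

```text
time: 26.12
position: [0.4973, 0.1254, 0.0177]
tool_rot: [-0.0, 0.683, 0.73, -0.0]
force: [-0.7, -2.3, -1.4]
grip_width: 0.601
finger_force: 1.1
```

Call:
servo_tool(claw=[0.6,0.6,0.6,0.6], offset=[[0.025,0,0],[0.05,0,0],[0.075,0,0],[0.1,0,0]], twist=[0,0,0,0])

```text
time: 26.62
position: [0.4972, 0.1294, 0.0178]
tool_rot: [0.0, 0.683, 0.73, 0.0]
force: [-0.1, -1.3, -1.0]
grip_width: 0.603
finger_force: 1.2
```

```bash
python3 - <<'E'
from look2 import *
M=list(K.values())
n="side"
for nx in(.180,.184):
  print("tipped",dict(zip(K,proj(n,W(nx,.010,-np.arcsin(6/(nx*1000-8)),M)).round(0).tolist())))
  print("flat",dict(zip(K,proj(n,W(nx,.010,0,M)).round(0).tolist())))
rows("side",240,268,276,342)
E
```

```text
p [0.4972 0.1294 0.0178] yaw x_t 93.81 F [-0.12 -1.34 -1.  ] t 26.625
TCP dock 0.4 0.1
side 0.82 L 235 R 332 T 247 B 333
top 0.7 L 201 R 286 T 245 B 303
tipped {'rbarL': [283.0, 246.0], 'rbarR': [330.0, 260.0], 'fbarL': [239.0, 286.0], 'fbarR': [290.0, 304.0], 'noseL': [236.0, 321.0], 'noseR': [290.0, 341.0], 'rearR': [334.0, 269.0], 'tailR': [333.0, 289.0]}
flat {'rbarL': [283.0, 248.0], 'rbarR': [330.0, 262.0], 'fbarL': [240.0, 286.0], 'fbarR': [291.0, 303.0], 'noseL': [236.0, 321.0], 'noseR': [290.0, 341.0], 'rearR': [334.0, 271.0], 'tailR': [333.0, 291.0]}
tipped {'rbarL': [282.0, 247.0], 'rbarR': [329.0, 261.0], 'fbarL': [238.0, 287.0], 'fbarR': [289.0, 305.0], 'noseL': [234.0, 322.0], 'noseR': [289.0, 343.0], 'rearR': [333.0, 270.0], 'tailR': [333.0, 290.0]}
flat {'rbarL': [282.0, 249.0], 'rbarR': [329.0, 263.0], 'fbarL': [238.0, 287.0], 'fbarR': [289.0, 304.0], 'noseL': [234.0, 322.0], 'noseR': [289.0, 343.0], 'rearR': [334.0, 272.0], 'tailR': [332.0, 293.0]}
240 8311111111111211122111112121443322112111211111221211116ab843111112
241 733211121111111122211221111289a9997421112111
[... 1168 characters left out ...]
777655667776446677788888899999888899aaaa84212111111211169bccc
259 9776777765555556544665457777888889999998889997421111111321149bcccc
260 887777776655567764555312445677788888999999899876421221178789bccccc
261 98987777655556776555443332378777778888899999aa9887653219bbbccbcccc
262 998767776555555566555554444679998777778888999aaa99987769cccccccbbc
263 986457766555555555555555555567899988777778889999a9a99989bccccbbbbb
264 864457776555555555555555555555567899898777777889999a9a98bccccbbbaa
265 64445677655555555555555555555555556778899887777888999998abcbbbbaa9
266 444456665555555555555555555555555555556788aa8667778888879bccbbbba9
267 444445555555555555555555555555555555554456787566656777778bcccbbba9
```

The rear bar sits where the flat pose predicts (row 249), so the tail has dropped behind the lip. Next I close gently on the bumpers.

Call:
servo_tool(claw=[0.6,0.6,0.6], offset=[[0.02,0,0],[0.04,0,0],[0.06,0,0]], twist=[0,0,0])

```text
time: 27.2
position: [0.4971, 0.1316, 0.0178]
tool_rot: [0.0, 0.683, 0.73, -0.0]
force: [0.3, -2.6, -1.0]
grip_width: 0.594
finger_force: 1.5
```

Call:
servo_tool(claw=[0.6,0.6], offset=[[0.015,0,0],[0.03,0,0]], twist=[0,0])

```text
time: 27.45
position: [0.497, 0.1328, 0.0178]
tool_rot: [0.0, 0.683, 0.73, 0.0]
force: [0.5, -1.7, 0.8]
grip_width: 0.603
finger_force: 1.5
```

Call:
servo_tool(claw=[0.6,0.6], offset=[[0.015,0,0],[0.03,0,0]], twist=[0,0])

```text
time: 27.7
position: [0.4969, 0.1338, 0.0178]
tool_rot: [0.0, 0.683, 0.73, -0.0]
force: [-0.7, -4.7, 1.7]
grip_width: 0.6
finger_force: 2.4
```

Call:
servo_tool(claw=[0.6,0.6], offset=[[0.015,0,0],[0.03,0,0]], twist=[0,0])

```text
time: 27.95
position: [0.4969, 0.1337, 0.0178]
tool_rot: [0.001, 0.683, 0.73, -0.001]
force: [-0.3, -7.1, 2.9]
grip_width: 0.599
finger_force: 3.8
```

Call:
servo_tool(claw=[0.6,0.6,0.6,0.6], offset=[[-0.05,0,0],[-0.1,0,0],[-0.15,0,0],[-0.15,0,0]], twist=[0,0,0,0])

```text
time: 28.45
position: [0.4971, 0.1295, 0.0177]
tool_rot: [-0.0, 0.683, 0.73, 0.0]
force: [0.4, 0.3, 0.2]
grip_width: 0.6
finger_force: 0.0
```

```bash
python3 - <<'E'
from look2 import *
M=list(K.values())
n="side"
for nx in(.184,):
  print("tipped",dict(zip(K,proj(n,W(nx,.010,-np.arcsin(6/(nx*1000-8)),M)).round(1).tolist())))
  print("flat",dict(zip(K,proj(n,W(nx,.010,0,M)).round(1).tolist())))
rows("side",246,268,274,336)
print("front");rows("side",280,308,230,300)
E
```

```text
p [0.4971 0.1295 0.0177] yaw x_t 93.81 F [0.39 0.26 0.2 ] t 28.45
TCP dock 0.5 0.1
side 0.91 L 234 R 331 T 249 B 337
top 0.68 L 199 R 287 T 243 B 304
tipped {'rbarL': [281.6, 247.4], 'rbarR': [328.7, 261.4], 'fbarL': [237.6, 287.3], 'fbarR': [288.7, 305.1], 'noseL': [234.4, 322.3], 'noseR': [288.6, 342.8], 'rearR': [333.3, 269.8], 'tailR': [332.6, 290.1]}
flat {'rbarL': [282.3, 249.2], 'rbarR': [329.2, 263.2], 'fbarL': [238.4, 286.8], 'fbarR': [289.4, 304.4], 'noseL': [234.4, 322.3], 'noseR': [288.6, 342.8], 'rearR': [333.6, 271.9], 'tailR': [332.4, 292.5]}
246 88765433223333322111121111159bbbbbbbbbcccb821111112111215ab821
247 6666554345666665422212111116abbbbbbbbbbbbb9411111111111139a711
248 66654558987778a99622122111147abbbbbbbbbbbba6111111111111178512
249 665548bcca99aabbb8421111111139bbbbbbbbbbbbb8312111111121155221
250 99889bdddcccbbbbba611111111139bbbbbbbbbbbbba841111111122143222
251 bbaaabcdddeddccbbb831232211039bbbbbbbbbbbbbba83112111111111112
252 bbba9aabccddddddcca63553121139bbbbbbbbbbbbbbb94111211111111222
253 bbba8889aabbcddddddb9764111138baabbbbbbbbbbbba6111111111111212

[... 2343 characters left out ...]
4433444444445566665344325
299 888888888888888888889acdeefffeeeddddeeeeedcca6444344444444445566654456
300 888888888888888888888889acdeefffeeddcdeeeeeedca86444444444344445556675
301 88888888888888888888888888abcdeefffeeedcddeeeeedca86444444444344445654
302 88888888888888888888888888888abcdeefffeeedcdeeeeeedca75444444444444443
303 88888888888888888888888888888889abdeeffffeeedddeeeeeecba74444444444433
304 88888888888888888888888888888888889abdeefffeeeedddeeeeedcba74444444433
305 88888888888888888888888888888888888889acdeefffeeeedddeeeeeec9544444434
306 77888888888888888888888888888888888888889acdeefffeeeedddeeeeb844434448
307 88888888888888888888888888888888888888888899bcdeefffeeddddddb85434447a
```

Call:
servo_tool(claw=[0.6,0.6,0.6,0.6,0.6], offset=[[0.05,0,0],[0.1,0,0],[0.13,0,0],[0.16,0,0],[0.18,0,0]], twist=[0,0,0,0,0])

```text
time: 29.28
position: [0.4968, 0.1337, 0.0177]
tool_rot: [0.001, 0.684, 0.73, -0.002]
force: [0.1, -8.6, 3.5]
grip_width: 0.602
finger_force: 4.2
```

Call:
servo_tool(claw=[0.6,0.6], offset=[[0.02,0,0],[0.04,0,0]], twist=[0,0])

```text
time: 29.52
position: [0.4967, 0.1336, 0.0177]
tool_rot: [0.002, 0.684, 0.729, -0.003]
force: [0.5, -12.2, 6.5]
grip_width: 0.604
finger_force: 5.9
```

Call:
servo_tool(claw=[0.6,0.6,0.6,0.6,0.6,0.6,0.6,0.6], offset=[[0.005,0,0],[0.005,0,0],[0.005,0,0],[0.005,0,0],[0.005,0,0],[0.005,0,0],[0.005,0,0],[0.005,0,0]], twist=[0,0,0,0,0,0,0,0])

```text
time: 30.52
position: [0.4967, 0.1336, 0.0177]
tool_rot: [0.002, 0.684, 0.729, -0.003]
force: [0.3, -11.2, 6.0]
grip_width: 0.602
finger_force: 5.6
```

Call:
servo_tool(claw=[0.6,0.6,0.6,0.6,0.6,0.6,0.6], offset=[[0.015,0,0],[0.02,0,0],[0.02,0,0],[0.02,0,0],[0.02,0,0],[0.02,0,0],[0.02,0,0]], twist=[0,0,0,0,0,0,0])

```text
time: 31.4
position: [0.4967, 0.1336, 0.0177]
tool_rot: [0.002, 0.684, 0.729, -0.003]
force: [0.5, -12.6, 7.3]
grip_width: 0.601
finger_force: 6.5
```

Call:
servo_tool(claw=[0.6,0.6,0.6,0.6,0.6,0.6,0.6,0.6,0.6,0.6,0.6,0.6], offset=[[-0.04,0,0],[-0.08,0,0],[-0.12,0,0],[-0.2,0,0],[-0.4,0,0],[-0.7,0,0],[-1.1,0,0],[-1.3,0,-0.8],[-1.3,0,-1.8],[-1.3,0,-2.8],[-1.3,0,-3.6],[-1.3,0,-3.6]], twist=[0,0,0,0,0,0,0,0,0,0,0,0])

```text
time: 32.9
position: [0.5017, 0.0863, 0.1641]
tool_rot: [0.002, 0.684, 0.73, 0.002]
force: [0.2, -0.3, -0.2]
grip_width: 0.599
finger_force: 0.0
```

```bash
python3 - <<'E'
from look2 import *
for n in("top","side"):
  for q in("tape_measure","pipe_elbow","hex_bolt","screw_box"):
    r=finder.find_in(n,q);print(n,q,[(round(d["p"],2),(np.array(d["bbox"])*[640,480,640,480]).round(1).tolist()) for d in r[:2]])
rows("side",246,266,274,336)
E
```

```text
p [0.5017 0.0863 0.1641] yaw x_t 93.72 F [ 0.17 -0.26 -0.15] t 32.9
TCP dock -42.9 -1.6
side 0.96 L 234 R 332 T 250 B 333
top 0.61 L 200 R 290 T 241 B 304
top tape_measure [(0.71, [361.1, 199.2, 16.2, 22.6])]
top pipe_elbow []
top hex_bolt [(0.71, [262.1, 323.7, 12.9, 6.4]), (0.39, [244.0, 276.2, 110.5, 74.9])]
top screw_box [(0.74, [452.3, 295.3, 61.4, 69.0]), (0.73, [242.6, 269.9, 40.0, 54.2])]
side tape_measure [(0.67, [290.5, 231.8, 31.6, 35.1])]
side pipe_elbow [(0.82, [388.6, 269.5, 28.6, 18.8])]
side hex_bolt [(0.63, [342.1, 305.6, 10.9, 33.8])]
side screw_box [(0.76, [285.1, 291.1, 58.8, 38.5]), (0.63, [398.7, 220.4, 69.5, 50.3])]
246 88764432223234566899abbbbbbbabbbbbbbbbbbccbbbbaababaabbbbbbbbb
247 66665543456566668abbbbbbbbbbabbbbbbbbbbbbbbbbbbbbabbbbbbbbbbbb
248 56654457987778aaabbbbbbbbbbbbbbbbbbbbbbbbbbbbbbbbbbbbbbbbbbbbb
249 655548bbba999abbbbbbbbbbbbbbbbbbbbbbbbbbbbbbbbbbbbbbbbbbbbbbcb
250 99889adddcccbbbbbbbbbbbbbbbbbbbbbbbbbbbbbbbbbbbbbbbbbbbbbbbbbb
251 bbaaabccddddcccbbbbbaaabbbbbbbbbbbbbbbbbbbbbbbbbbbbbbbbbbbbbbb
252 bbba99abcccddddcccbbaaaababbbbbbaabbbbbbabbbbbb
[... 186 characters left out ...]
abaaaaabbbbbbaababbbbbbbbbbbbb
256 9aa987776677777899abbcdddeeedddcbaaaaaaaaabbaaaabbbbbbbbbbbbbb
257 999977776678877677889aabccddeeeedcb9aaaaaaaaaaaaaabbbbbbccbbbb
258 9998777766899878776778899abccddeeec9999aaaaaaaaaaabbbbbbbbbcbb
259 9987777766898888888877777899abbcddc9999999a9aaaaaababbbbbbbcbb
260 9987777766678998899988767677889abbbaa9999999999aaaaaabbbbbbbba
261 99888777766567899988987767767778899999999a99999999aababbbbbbaa
262 8999877776555567788999888777777677788889999aa9999999aaabbbbaaa
263 89a9767766655555567777899888888888777778888999a9a999999abbbaaa
264 9a9645677665555555555567789888999998877777888999999a99999aaaaa
265 a964456776555555555555555678899998898888777778888999999989aaaa
```

```bash
python3 -c "
from cell import ticket
print(ticket.finish_job())"
```

```text
the job is handed in; nothing more can be done
None
```

The tray, with its box of screws still in it, is in the dock with its tail down behind the lip; it was pressed on the bumpers at about 11–13 N for roughly 2 s (a second was asked), let go, and handed in at about 33 s, with no verdict returned and lip and bumper forces known only from wrist readings (peak about 13 N along the push).

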